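# Lay out the soldering place on a goldsmith's bench

## Task

Set up the soldering place around the perforated ceramic board: lay the charcoal block flat on the middle of the board, its long side along the board's long side, and lay the copper ring flat on the middle of the block. In line with the middle of the board, stand the white borax dish in the middle of the gap between the board and the blue cup, and the solder tin in the middle of the gap between the board and the torch; stand the third hand on the bench just behind the middle of the board (the side away from the robot), clear of it, its tweezers pointing at the block so that their tips reach in over the board. Leave the board, cup, torch, brass doming block and amber jar where they are, and end with everything upright, let go and at rest.

Things in the scene. Friction and masses are not known exactly. Their poses are not given: they have to be found in the camera images.
- board: Tan perforated ceramic board, fixed flat on the bench: 100 (x) by 140 (y, long side) by 13 mm high, turned up to 7 degrees. Origin: centre of its underside, z up. Its -x edge faces the robot, +x edge is the back, +y end is on the robot's left. Cup and torch stand on its y axis, one off each end (either way round), 225 to 240 mm from its centre.
- charcoal: Black charcoal soldering block, loose, 50 (its x) by 80 (its y) by 30 mm high, about 60 g, lying flat on the bench, to be gripped across its 50 mm. Origin at the centre of its underside, z up. 
- ring: Plain wide copper finger ring lying flat, loose; 29 mm outside, 21.6 mm inside diameter, 10 mm high, about 18 g. Origin at the centre of its underside, z (up) along its axis.
- dish: White round ceramic borax dish, loose, open at the top with a small white cone inside (cone top 31 mm up); outside diameter 58 mm, 26 mm high, wall 4 mm, about 80 g; to be gripped across the outside. Origin at the centre of its underside, z up. 
- tin: Small round closed solder tin with a red lid, loose, 44 mm diameter (lid, from 10 mm up; the bare metal below it 41 mm), 22.5 mm high, about 50 g. Origin at the centre of its underside, z up. 
- third_hand: Third hand (clamp stand), loose, 250 g, foot heavy: dark foot 60 mm dia, 16 high; 8 mm post; brass upright drum 20 mm dia, 66 to 92 mm up (grip it there, fingers on its +y and -y sides); steel tweezers along its own -x, sloping down to tips at x = -78 mm, 56 mm up; wire loop to x = +32 mm at drum height. Origin: centre of underside, z up.
- cup: Blue ceramic quench cup, empty, standing loose; largest diameter 62 mm, 50 mm high. Not to be moved. Origin at the centre of its underside, z up. 
- torch: Green butane hand torch standing loose on its round black foot (60 mm diameter); body 44 mm diameter, head and slanting steel nozzle on top, about 142 mm high, the nozzle reaching 50 mm out along its own +x. Not to be moved. Origin at the centre of its underside, z up. 
- doming_block: Brass doming block, a 44 mm cube with dark round hollows in its faces, 700 g, loose bystander. Not to be moved. Origin at the centre of its underside, z up. 
- jar: Amber glass jar with a black lid, 52 mm diameter, 68 mm high, loose bystander standing at the back. Not to be moved. Origin at the centre of its underside, z up. 
Mind the look-alikes: they are no part of the job. What is shaped like the dish but green is not meant.

How it is judged:
At the end, for the whole second after the job is handed in: Block flat on board, centred to 12 mm, square to 10 degrees; ring flat on it, within 10 mm of its centre. Dish and tin in their gaps, within 15 mm of the board's axis, clear by 15 mm (dish) or 20 mm (tin). Third hand 3 to 45 mm behind board, centred to 15 mm, aimed at block. All upright, at rest (x of charcoal in the frame of board between -0.012 and 0.012 m and y of charcoal in the frame of board between -0.012 and 0.012 m and z of charcoal in the frame of board between 0.009 and 0.017 m and angle between the x axis of charcoal and the x axis of board, either way round below 0.17 rad and angle between each of charcoal, dish, tin, third_hand's own z axis and vertical below 0.1 rad and horizontal distance between ring and charcoal below 0.01 m and angle between the z axis of ring and the z axis of charcoal, either way round below 0.15 rad and z of ring in the frame of charcoal between 0.026 and 0.042 m and x of dish in the frame of board between -0.015 and 0.015 m and horizontal distance between dish and cup above 0.075 m and ((y of cup in the frame of board above 0 m and y of dish in the frame of board between 0.114 and 0.2 m) or (y of cup in the frame of board below 0 m and y of dish in the frame of board between -0.2 and -0.114 m)) and x of tin in the frame of board between -0.015 and 0.015 m and horizontal distance between tin and torch above 0.072 m and ((y of torch in the frame of board above 0 m and y of tin in the frame of board between 0.112 and 0.2 m) or (y of torch in the frame of board below 0 m and y of tin in the frame of board between -0.2 and -0.112 m)) and x of third_hand in the frame of board between 0.083 and 0.125 m and y of third_hand in the frame of board between -0.015 and 0.015 m and y of board in the frame of third_hand between -0.03 and 0.03 m and x of board in the frame of third_hand below 0 m and height (world z) of each of dish, tin, third_hand below 0.004 m and linear speed of each of charcoal, ring, dish, tin, third_hand below 0.01 m/s); the robot touches nothing.
It fails at once if the blue cup is knocked or shifted by more than 1 cm (distance of cup from where it was at the start of the episode above 0.01 m).
It fails at once if the torch is knocked or shifted by more than 1 cm (distance of torch from where it was at the start of the episode above 0.01 m).
It fails at once if the brass doming block is knocked or shifted by more than 1 cm (distance of doming_block from where it was at the start of the episode above 0.01 m).
It fails at once if the amber jar is knocked or shifted by more than 1 cm (distance of jar from where it was at the start of the episode above 0.01 m).
It also fails if it takes over 144 s, if anything falls off the work surface, if the arm or the gripper's body presses on something with over 40 N, if the wrist force passes 120 N, or if a joint passes its speed limit or range.

## Robot

A 6-joint arm with a two-finger parallel gripper is mounted at the origin on the work surface. World frame = base frame: x ahead of the robot, y to its left, z up, the work surface at z = 0. Lengths are in m, angles in rad, forces in N, time in s.
With the tool pointing down it reaches from about 0.35 to 0.85 m from the base axis. Payload 8.1 kg.
Tool frame: the origin (TCP) lies on the centre line of the jaws, within the pads' length; the fingertips stand 17 mm ahead of it and the grasp point (between the pads) lies 2 mm behind it; z points along the fingers, y is the line along which they close (so a half turn about z gives the same grasp; the last joint's range is limited). The gripper opens to 93 mm and grips with 3 to 60 N. Pads are 15 mm wide; open, the fingers measure 128 mm over their backs; the gripper's body (75 mm by 188 mm) begins 65 mm behind the grasp point.
Start: joints at [-1.429, 0.13, 1.488, -0, 1.523, -0.085], TCP at [0.135, -0.585, 0.236] pointing down, gripper open.
Joint ranges: [-2.96, 2.96], [-0.89, 2.26], [0.02, 2.5], [-1.34, 4.48], [0, 2.73], [-2.66, 2.66]. Speed limits (rad/s): [2.39, 2.39, 2.79, 3.14, 3.14, 3.14].

## Interface

Orientations are given as a rotation vector (axis times angle).
In Python, from plant import status, eyes, robot gives the robot as it stands. The module is installed in compiled form; this text tells all that it offers.
- The arm moves only by the tool servo_tool, never from a script. Its argument "plan" is text: rows parted by semicolons, each of 4 numbers parted by spaces: the shift along the tool's x, y, z in m, then the turn about the tool's z in degrees. A call has 1 to 12 rows; each row is the pose to reach, as a shift and turn from the pose commanded when the call began, along the tool's axes at that moment; what a row does not reach only later rows make up. A row lasts 1/12 s, in which the tool goes at most 41.7 mm and 7.16 degrees, less where a joint would pass 70% of its speed; a pose out of reach is approached as far as the arm can. A call with a gripper value outside its range is refused whole. "grip" is the closure, from -1 (fully open) to 1 (shut), set as the call begins (left out, the last holds). The fingers move at their own pace and stop on an object; "grip_force" is the grip in N (left out, the last holds). Time passes only in rows, so rows that repeat a pose let the fingers close. It gives the time, the measured TCP pose, the force, the opening and the grip force at its end, in the units of the state.
- status.read_state(): the state, without advancing time (a new reading comes with each control period).
- eyes.read_camera(name): name is "scene" or "top" or "wrist"; returns a dict with "image" (400x640x3 uint8, blue, green, red), "fovy" (degrees; the focal length in pixels is half the picture's height over the tangent of half this angle, whatever the lens; pixels are square), "cx", "cy" (the principal point, pixels), "k1" (the pictures are not rectified: a ray, as slopes to the right and down, at radius r is drawn at 1 + k1 r^2 times it, then the intrinsics apply), "world_from_camera" (4x4, takes a point from camera to world coordinates); the wrist camera has in their place "hand_eye" (4x4, takes a point from camera to tool coordinates, whose origin is the TCP and whose axes are the flange's). Camera axes: x right, y down, z forward; pixel columns grow to the right and rows downward; lengths in m; the calibration is good to about 2 mm. A picture is of the moment at which its call begins: read the wrist's pose just before it. There is no depth.
- robot.close_job(): hands the job in; it is judged then, once.
The state is a dict: "t": time; "q": joint angles; "dq": joint speeds; "joint_torque": joint torques, N m; "tool_pos": TCP position; "orientation": TCP orientation; "force": force on the tool from outside, world axes, zero at the start; "wrist_torque": the same for the moment, N m; "opening": finger opening in m; "gripper_force": force on a finger pad.
Only numpy, scipy, OpenCV 4.12 (cv2) and the standard library are available. Lean on these libraries where they do the work, as an engineer would, in place of code of your own. Each camera call takes 0.05 s, during which the arm holds its last target. There are 200 camera calls.

## Working session

There is one attempt and no reset: what is moved stays moved. The work goes in short steps, Python scripts to look and compute and a tool call to move; the robot and the scene stay as the last step left them, time stands still between calls to the robot, and variables do not carry over. Pictures are saved under pics/ and viewed, at most 14 in all, crops included, and the job is handed in when it is done.

Besides the shell and the picture viewer there is one more tool, called as a command line: name --argument value ..., lists and objects as JSON in quotes. servo_tool: Moves the arm, as the interface text tells. Its arguments: {"type":"object","properties":{"plan":{"type":"string"},"grip":{"type":"number"},"grip_force":{"type":"number"}},"required":["plan"]}

```bash
mkdir -p pics
cat > h.py <<'E'
import numpy as np, cv2
from plant import status, eyes, robot
def snap(cam, fn=None):
    s=status.read_state(); d=eyes.read_camera(cam)
    if cam=='wrist':
        T=np.eye(4); T[:3,:3]=cv2.Rodrigues(np.array(s['orientation'],float))[0]; T[:3,3]=s['tool_pos']
        d['T']=T@np.array(d['hand_eye'])
    else: d['T']=np.array(d['world_from_camera'])
    if fn: cv2.imwrite('pics/'+fn,d['image'])
    import pickle; pickle.dump(d,open(cam+'.pkl','wb'))
    return d
def load(cam):
    import pickle; return pickle.load(open(cam+'.pkl','rb'))
def K(d):
    f=d['image'].shape[0]/2/np.tan(np.radians(d['fovy'])/2); return f
def px2w(d,u,v,z):
    f=K(d); x=(u-d['cx'])/f; y=(v-d['cy'])/f
    rd=np.hypot(x,y); r=rd
    for _ in range(30): r=rd/(1+d['k1']*r*r)
    s=r/rd if rd>0 else 1
    ray=d['T'][:3,:3]@np.array([x*s,y*s,1]); o=d['T'][:3,3]
    return o+ray*(z-o[2])/ray[2]
def w2px(d,p):
    c=np.linalg.inv(d['T'])@np.append(p,1); x,y=c[:2]/c[2]; k=1+d['k1']*(x*x+y*y)
    return np.array([d['cx']+K(d)*x*k,d['cy']+K(d)*y*k])
E
python3 - <<'E'
from h import *
s=status.read_state(); print({k:np.round(v,3) for k,v in s.items()})
for c in('scene','top'):
    d=snap(c,c+'0.png'); print(c,d['fovy'],d['cx'],d['cy'],d['k1'],np.round(d['T'],3).tolist())
E
```

```text
{'t': np.float64(0.0), 'q': array([-1.429,  0.131,  1.489, -0.   ,  1.523, -0.085]), 'dq': array([ 0.004, -0.   ,  0.001, -0.001, -0.001,  0.   ]), 'joint_torque': array([-0.0000e+00, -5.5985e+01, -4.9175e+01,  7.7000e-02,  3.6000e-02,
       -0.0000e+00]), 'tool_pos': array([ 0.135, -0.584,  0.235]), 'orientation': array([-3.12 , -0.355,  0.   ]), 'force': array([-0.218,  0.232,  0.506]), 'wrist_torque': array([-0.04 , -0.009,  0.059]), 'gripper_force': np.float64(0.0), 'opening': np.float64(0.093)}
scene 53.13961985857388 320.57469319700414 199.39282088963452 0.011645233759526377 [[-0.033, 0.829, -0.559, 1.103], [0.999, 0.02, -0.029, 0.048], [-0.013, -0.559, -0.829, 0.884], [0.0, 0.0, 0.0, 1.0]]
top 49.044765702061305 316.15533768153847 188.36171514640003 -0.0412724214662138 [[0.001, -0.982, 0.187, 0.33], [-1.0, -0.002, -0.003, 0.01], [0.003, -0.187, -0.982, 1.248], [0.0, 0.0, 0.0, 1.0]]
```

```bash
sleep 1
```

```text
(no output)
```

View pics/top0.png

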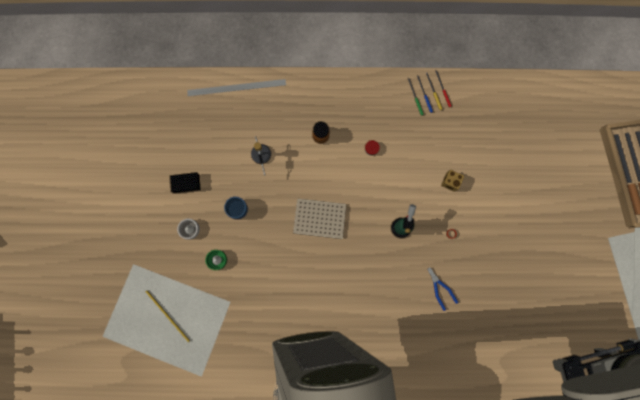

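View pics/scene0.png

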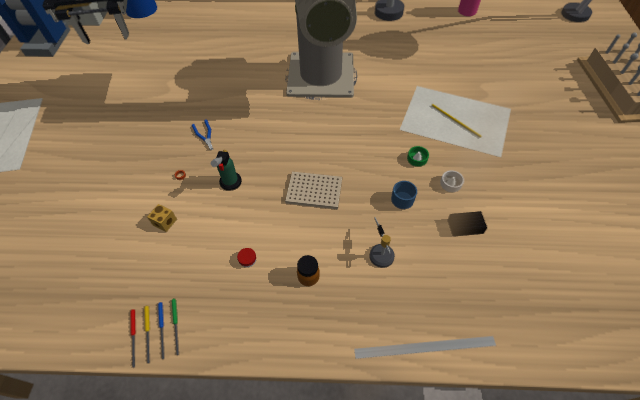

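The top view shows the board at (321,219), cup (236,208), torch (402,227), dish (188,229) with the green look-alike at (217,260), charcoal (185,183), third hand (261,154), jar (321,132), tin (372,148), brass block (453,180) and ring (452,233). The scene view agrees with this. Next I'll enlarge it to measure.

Run:
```python
from h import *
d=load('top'); cv2.imwrite('pics/tc.png',cv2.resize(d['image'][115:275,160:470],None,fx=2.58,fy=2.58,interpolation=cv2.INTER_CUBIC))
d=load('scene'); cv2.imwrite('pics/sc.png',cv2.resize(d['image'][125:295,140:500],None,fx=2.2,fy=2.2,interpolation=cv2.INTER_CUBIC))
```

```text
(no output)
```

View pics/tc.png

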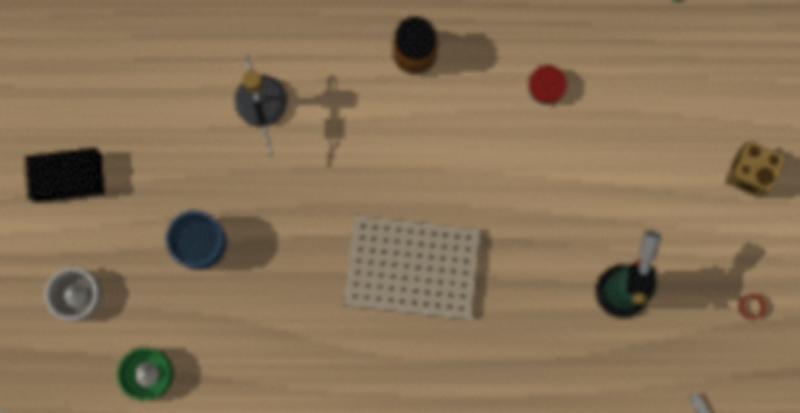

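View pics/sc.png

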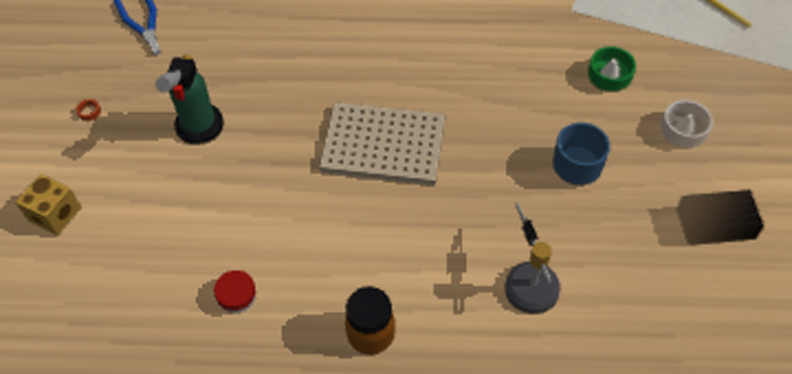

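Crop positions: board corners at (357,217), (481,230), (474,318), (346,305); dish (73,294); ring (752,306); tin (548,84); third hand foot (261,101), drum (252,80), tip (269,153). I'll triangulate with the scene view.

Run:
```python
from h import *
t=load('top'); s=load('scene')
T=lambda u,v,z:px2w(t,160+(u+.5)/2.58-.5,115+(v+.5)/2.58-.5,z)
S=lambda u,v,z:px2w(s,140+(u+.5)/2.2-.5,125+(v+.5)/2.2-.5,z)
for n,z,a,b in [('board',.013,None,None),('dish',.026,(73,294),(688,121)),('tin',.0225,(548,84),(235,289)),('ring',.01,(752,306),(88,109)),
 ('foot',.016,(261,101),(533,285)),('drum',.092,(252,80),(541,247)),('tip',.056,(269,153),(517,204)),('cup',.05,(196,239),(582,143)),('jar',.068,(415,37),(370,308)),('torchfoot',.01,(625,292),(199,124)),('dom',.044,(760,162),(50,197)),('green',.026,(146,374),(612,66))]:
    if a: print(n,T(*a,z).round(4)[:2],S(*b,z).round(4)[:2])
c=np.array([T(*p,.013)[:2] for p in [(357,217),(481,230),(474,318),(346,305)]]);print(c.round(4).tolist(),c.mean(0))
c2=np.array([S(*p,.013)[:2] for p in [(445,114),(337,103),(321,170),(435,183)]]);print(c2.round(4).tolist(),c2.mean(0)) 
for q in (c,):
    y=(q[0]-q[1]+q[3]-q[2]); print('board y dir ang',np.degrees(np.arctan2(-y[0],y[1])), np.linalg.norm(y)/2)
    x=(q[0]-q[3]+q[1]-q[2]); print('x ang',np.degrees(np.arctan2(x[1],x[0])),np.linalg.norm(x)/2)
y=(c2[0]-c2[1]+c2[3]-c2[2]); print(np.degrees(np.arctan2(-y[0],y[1])))
k=np.array([T(*p,.03)[:2] for p in [(26,157),(101,150),(104,193),(31,200)]]);print('char',k.round(4).tolist(),k.mean(0),cv2.minAreaRect((k*1000).astype(np.float32)))
```

```text
dish [0.4476 0.3643] [0.4529 0.3667]
tin [ 0.6854 -0.1561] [ 0.689  -0.1525]
ring [ 0.4371 -0.3768] [ 0.4396 -0.3745]
foot [0.6666 0.1668] [0.6724 0.1698]
drum [0.6689 0.1673] [0.6671 0.1695]
tip [0.5977 0.1516] [0.5942 0.1519]
cup [0.5046 0.2283] [0.5058 0.2312]
jar [ 0.7249 -0.0059] [ 0.7282 -0.0027]
torchfoot [ 0.4525 -0.2371] [ 0.4596 -0.231 ]
dom [ 0.5915 -0.3838] [ 0.5909 -0.3721]
green [0.3622 0.2813] [0.3679 0.2842]
[[0.535, 0.0576], [0.5207, -0.0794], [0.4238, -0.0707], [0.4377, 0.0688]] [ 0.47929345 -0.00593706]
[[0.4392, 0.0737], [0.425, -0.0617], [0.5263, -0.0735], [0.5413, 0.0622]] [4.82940917e-01 1.50265804e-04]
board y dir ang -5.8286653009577885 0.13898516969492053
x ang -5.833027891622548 0.09761343373330314
-6.138000305991989
char [[0.5986, 0.4239], [0.6066, 0.3408], [0.5583, 0.335], [0.5503, 0.4152]] [0.57844344 0.37873262] ((578.430419921875, 379.4388732910156), (48.93706512451172, 84.41413879394531), 5.683440685272217)
```

```bash
cat >> h.py <<'E'
def to(x,y,z,phi):
    """tool-frame shift (mm) and turn from now to TCP x,y,z, tool-x heading phi (deg)"""
    s=status.read_state(); R=cv2.Rodrigues(np.array(s['orientation'],float))[0]
    p=np.degrees(np.arctan2(R[1,0],R[0,0])); sh=R.T@(np.array([x,y,z])-s['tool_pos'])
    print('t %.1f pos'%s['t'],np.round(s['tool_pos'],4),'phi %.1f tilt %.3f'%(p,R[2,2]),'open %.4f gf %.1f'%(s['opening'],s['gripper_force']),'F',np.round(s['force'],1))
    print('SHIFT',np.round(sh,4),'TURN %.1f'%((p-phi+180)%360-180))
E
python3 -c "
from h import *
to(.687,-.154,.15,84)"
```

```text
t 0.1 pos [ 0.1348 -0.5841  0.2347] phi 13.0 tilt -1.000 open 0.0928 gf 0.0 F [ 0.3 -0.8 -0.2]
SHIFT [ 0.6347 -0.2948  0.0853] TURN -71.0
```

servo_tool --plan "0.635 -0.295 0.085 -71;0.635 -0.295 0.085 -71;0.635 -0.295 0.085 -71;0.635 -0.295 0.085 -71;0.635 -0.295 0.085 -71;0.635 -0.295 0.085 -71;0.635 -0.295 0.085 -71;0.635 -0.295 0.085 -71;0.635 -0.295 0.085 -71;0.635 -0.295 0.085 -71;0.635 -0.295 0.085 -71;0.635 -0.295 0.085 -71" --grip -1

```text
t: 1.1
tool_pos: [0.5277, -0.2778, 0.1747]
orientation: [-2.333, -2.103, 0.0]
force: [0.6, -1.2, 0.6]
opening: 0.0929
gripper_force: 0.0
```

```bash
python3 -c "
from h import *
to(.687,-.154,.15,84)"
```

```text
t 1.1 pos [ 0.5277 -0.2778  0.1747] phi 84.0 tilt -1.000 open 0.0929 gf 0.0 F [ 0.6 -1.2  0.6]
SHIFT [0.1397 0.1456 0.0247] TURN 0.0
```

servo_tool --plan "0.14 0.146 0.025 0;0.14 0.146 0.025 0;0.14 0.146 0.025 0;0.14 0.146 0.025 0;0.14 0.146 0.025 0;0.14 0.146 0.025 0;0.14 0.146 0.025 0;0.14 0.146 0.025 0"

```text
t: 1.77
tool_pos: [0.6858, -0.1557, 0.1495]
orientation: [-2.333, -2.102, 0.002]
force: [-0.1, -1.3, 0.6]
opening: 0.093
gripper_force: 0.0
```

Run:
```python
from h import *
to(.687,-.154,.024,84)
d=snap('wrist','w1.png'); 
print([w2px(d,p).round() for p in [(.687,-.154,.0225),(.6854,-.1561,.0225),(.689,-.1525,.0225)]])
hsv=cv2.cvtColor(d['image'],cv2.COLOR_BGR2HSV); m=((hsv[...,0]<10)|(hsv[...,0]>170))&(hsv[...,1]>130)&(hsv[...,2]>40)
n,l,st,c=cv2.connectedComponentsWithStats(m.astype(np.uint8))
for i in range(1,n):
    if st[i,4]>200: print(st[i],c[i],px2w(d,*c[i],.0225))
```

```text
t 1.8 pos [ 0.6858 -0.1557  0.1495] phi 84.0 tilt -1.000 open 0.0930 gf 0.0 F [-0.1 -1.3  0.6]
SHIFT [0.0018 0.0012 0.1255] TURN 0.0
[array([325., 196.]), array([323., 199.]), array([327., 194.])]
[ 301  171   50   50 1966] [325.30162767 195.69175992] [ 0.68749912 -0.15360031  0.0225    ]
```

View pics/w1.png

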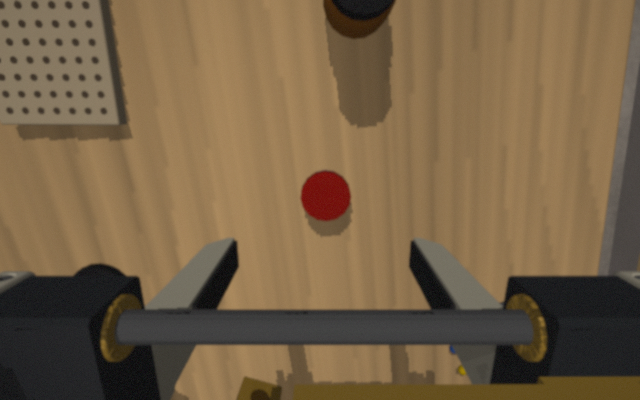

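The wrist view shows the tin lid at (325,196), which gives (0.6875, -0.1536). That matches the two-camera average, so I'll descend and grip.

servo_tool --plan "0.002 0.002 0.04 0;0.002 0.002 0.08 0;0.002 0.002 0.11 0;0.002 0.002 0.128 0;0.002 0.002 0.128 0;0.002 0.002 0.128 0"

```text
t: 2.32
tool_pos: [0.6876, -0.1555, 0.0224]
orientation: [-2.337, -2.099, 0.001]
force: [0.7, -0.8, 0.4]
opening: 0.0931
gripper_force: 0.0
```

servo_tool --plan "0 0 0 0;0 0 0 0;0 0 0 0;0 0 0 0;0 0 0 0;0 0 0 0;0 0 0 0;0 0 0 0;0 0 0 0;0 0 0 0" --grip 1 --grip_force 12

```text
t: 3.15
tool_pos: [0.6886, -0.1538, 0.0223]
orientation: [-2.335, -2.102, 0.0]
force: [-1.1, 0.6, 0.8]
opening: 0.0434
gripper_force: 12.0
```

servo_tool --plan "0 0 -0.02 0;0 0 -0.05 0;0 0 -0.08 0;0 0 -0.08 0;0 0 -0.08 0"

```text
t: 3.57
tool_pos: [0.6907, -0.1545, 0.1058]
orientation: [2.331, 2.099, 0.005]
force: [0.1, -0.0, -1.5]
opening: 0.0436
gripper_force: 12.0
```

```bash
python3 -c "
from h import *
to(.467,-.138,.1,84)"
```

```text
t 3.6 pos [ 0.6907 -0.1545  0.1058] phi 84.0 tilt -1.000 open 0.0436 gf 12.0 F [ 0.1 -0.  -1.5]
SHIFT [-0.007  -0.2242  0.0045] TURN -0.0
```

servo_tool --plan "0 -0.03 0 0;-0.002 -0.065 0 0;-0.004 -0.1 0 0;-0.005 -0.135 0 0;-0.006 -0.17 0 0;-0.007 -0.2 0 0;-0.007 -0.218 0 0;-0.007 -0.224 0 0;-0.007 -0.224 0 0;-0.007 -0.224 0 0;-0.007 -0.224 0 0"

```text
t: 4.48
tool_pos: [0.4661, -0.1376, 0.1024]
orientation: [2.334, 2.102, 0.001]
force: [0.1, -0.7, -0.0]
opening: 0.0435
gripper_force: 12.0
```

Run:
```python
from h import *
to(.467,-.138,.023,84)
d=snap('wrist','w2.png')
```

```text
t 4.5 pos [ 0.4661 -0.1376  0.1024] phi 84.0 tilt -1.000 open 0.0435 gf 12.0 F [ 0.1 -0.7 -0. ]
SHIFT [-0.0003  0.0009  0.0794] TURN -0.0
```

View pics/w2.png

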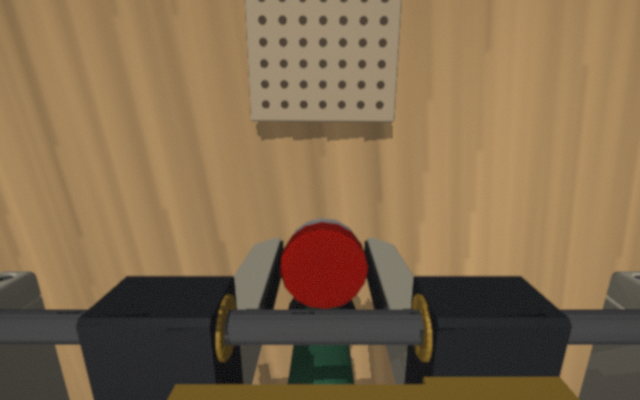

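The wrist view shows the tin held at (324,265) and the board's near edge from (251,120) to (395,120), centred over the tin. I'll compute the board end as a check and lower.

Run:
```python
from h import *
d=load('wrist'); a=px2w(d,251,120.5,.013); b=px2w(d,395,120.5,.013); print(a,b,np.linalg.norm(a-b)); x=(b-a)[:2]/np.linalg.norm(b-a); print(np.degrees(np.arctan2(x[1],x[0])),'centre',(a+b)[:2]/2+.07*np.array([-x[1],x[0]]))
```

```text
[ 0.42338491 -0.06620725  0.013     ] [ 0.52250915 -0.07674379  0.013     ] 0.0996826590642949
-6.067543302414323 centre [ 0.48034609 -0.00186766]
```

servo_tool --plan "0 0 0.03 0;0 0 0.055 0;0 0 0.07 0;0 0 0.076 0;0 0 0.079 0;0 0 0.08 0;0 0 0.08 0;0 0 0.08 0"

```text
t: 5.2
tool_pos: [0.4662, -0.1379, 0.0235]
orientation: [2.333, 2.101, 0.001]
force: [0.3, -0.3, -0.3]
opening: 0.0433
gripper_force: 12.0
```

servo_tool --plan "0 0 0 0;0 0 0 0;0 0 0 0;0 0 0 0;0 0 0 0;0 0 0 0;0 0 0 0;0 0 0 0" --grip -1

```text
t: 5.87
tool_pos: [0.465, -0.1374, 0.0224]
orientation: [-2.335, -2.102, 0.0]
force: [-0.3, -1.1, -0.0]
opening: 0.0909
gripper_force: 0.0
```

servo_tool --plan "0 0 -0.03 0;0 0 -0.07 0;0 0 -0.11 0;0 0 -0.15 0;0 0 -0.18 0;0 0 -0.18 0;0 0 -0.18 0"

```text
t: 6.45
tool_pos: [0.4666, -0.138, 0.2049]
orientation: [2.331, 2.099, 0.003]
force: [0.3, 0.0, -0.7]
opening: 0.093
gripper_force: 0.0
```

```bash
python3 -c "
from h import *
to(.579,.381,.2,95.5)"
```

```text
t 6.5 pos [ 0.4666 -0.138   0.2049] phi 84.0 tilt -1.000 open 0.0930 gf 0.0 F [ 0.3  0.  -0.7]
SHIFT [0.528  0.0575 0.0044] TURN -11.5
```

servo_tool --plan "0.528 0.058 0.004 -11.5;0.528 0.058 0.004 -11.5;0.528 0.058 0.004 -11.5;0.528 0.058 0.004 -11.5;0.528 0.058 0.004 -11.5;0.528 0.058 0.004 -11.5;0.528 0.058 0.004 -11.5;0.528 0.058 0.004 -11.5;0.528 0.058 0.004 -11.5;0.528 0.058 0.004 -11.5;0.528 0.058 0.004 -11.5;0.528 0.058 0.004 -11.5"

```text
t: 7.45
tool_pos: [0.5702, 0.3527, 0.1955]
orientation: [-2.111, -2.325, 0.006]
force: [0.6, -0.2, 0.1]
opening: 0.0933
gripper_force: 0.0
```

```bash
python3 -c "
from h import *
to(.579,.381,.18,95.5)"
```

```text
t 7.5 pos [0.5702 0.3527 0.1955] phi 95.5 tilt -1.000 open 0.0933 gf 0.0 F [ 0.6 -0.2  0.1]
SHIFT [0.0273 0.0115 0.0154] TURN 0.0
```

servo_tool --plan "0 0.008 0 0;0 0.008 0 0;0 0.008 0 0;0 0.008 0 0"

```text
t: 7.78
tool_pos: [0.5787, 0.3505, 0.1971]
orientation: [-2.113, -2.324, 0.004]
force: [-0.8, 0.0, 0.6]
opening: 0.0932
gripper_force: 0.0
```

Run:
```python
from h import *
to(.579,.381,.023,95.5)
d=snap('wrist','w3.png')
m=(d['image'].max(2)<38).astype(np.uint8); n,l,st,c=cv2.connectedComponentsWithStats(m)
for i in range(1,n):
    if st[i,4]>600: print(st[i],c[i])
```

```text
t 7.8 pos [0.5787 0.3505 0.1971] phi 95.4 tilt -1.000 open 0.0932 gf 0.0 F [-0.8  0.   0.6]
SHIFT [0.0306 0.0036 0.174 ] TURN -0.1
[ 304  109   51   83 4051] [329.62922735 149.54307578]
[ 194  243   44   66 1205] [218.4439834  281.79917012]
[ 410  243   44   67 1118] [428.980322   281.82915921]
[   0  277  160  123 7705] [ 87.74042829 325.8687865 ]
[ 491  277  149  106 8397] [571.84851733 324.72525902]
```

View pics/w3.png

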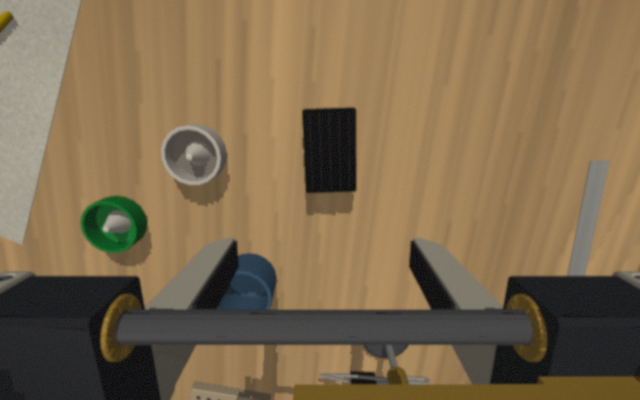

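The block is at (330,150) and nearly square to the tool. The white dish rim is at (195,155) and the green look-alike at (114,224).

Run:
```python
from h import *
d=load('wrist'); print(px2w(d,329.6,149.5,.028), px2w(d,194.5,155,.026))
c=[px2w(d,*p,.03)[:2] for p in [(303,110),(355,108),(356,190),(306,192)]]; print(np.array(c).round(4)); e=c[0]-c[3]+c[1]-c[2]; print(np.degrees(np.arctan2(e[1],e[0])),np.mean(c,0))
to(*np.mean(c,0),.023,np.degrees(np.arctan2(e[1],e[0])))
```

```text
[0.58087576 0.38667903 0.028     ] [0.45267545 0.36907772 0.026     ]
[[0.5532 0.4204]
 [0.6001 0.4265]
 [0.6103 0.3503]
 [0.562  0.3437]]
97.09009469919553 [0.58137841 0.38520049]
t 7.8 pos [0.579  0.3504 0.1978] phi 95.4 tilt -1.000 open 0.0929 gf 0.0 F [-0.2 -0.2 -0.3]
SHIFT [0.0346 0.0059 0.1748] TURN -1.7
```

servo_tool --plan "0.03 0.005 0 -1.5;0.035 0.005 0.04 -1.5;0.035 0.005 0.08 -1.5;0.035 0.005 0.12 -1.5;0.035 0.005 0.155 -1.5;0.035 0.005 0.174 -1.5;0.035 0.005 0.174 -1.5;0.035 0.005 0.174 -1.5"

```text
t: 8.5
tool_pos: [0.5805, 0.3856, 0.0238]
orientation: [-2.083, -2.351, 0.003]
force: [-0.8, 0.5, 1.5]
opening: 0.093
gripper_force: 0.0
```

servo_tool --plan "0 0 0 0;0 0 0 0;0 0 0 0;0 0 0 0;0 0 0 0;0 0 0 0;0 0 0 0;0 0 0 0;0 0 0 0;0 0 0 0" --grip 1 --grip_force 15

```text
t: 9.33
tool_pos: [0.5809, 0.3873, 0.0247]
orientation: [-2.082, -2.353, -0.0]
force: [-1.1, 0.2, 1.6]
opening: 0.0494
gripper_force: 15.0
```

servo_tool --plan "0 0 -0.02 0;0 0 -0.05 0;0 0 -0.085 0;0 0 -0.1 0;0 0 -0.1 0;0 0 -0.1 0"

```text
t: 9.83
tool_pos: [0.5817, 0.3877, 0.1256]
orientation: [2.081, 2.352, 0.004]
force: [-0.3, -0.6, -0.9]
opening: 0.0499
gripper_force: 15.0
```

```bash
python3 -c "
from h import *
to(.480,-.002,.12,84)"
```

```text
t 9.8 pos [0.5817 0.3877 0.1256] phi 97.0 tilt -1.000 open 0.0499 gf 15.0 F [-0.3 -0.6 -0.9]
SHIFT [-0.3744 -0.1484  0.0049] TURN 13.0
```

servo_tool --plan "-0.025 -0.01 0 0;-0.06 -0.024 0 1;-0.095 -0.038 0 3;-0.13 -0.052 0 5;-0.165 -0.065 0 7;-0.2 -0.08 0 9;-0.235 -0.093 0 11;-0.27 -0.107 0 12;-0.305 -0.121 0 13;-0.34 -0.135 0 13;-0.365 -0.144 0 13;-0.374 -0.148 0 13"

```text
t: 10.83
tool_pos: [0.4771, -0.005, 0.122]
orientation: [-2.336, -2.097, 0.006]
force: [-0.8, -0.4, -1.1]
opening: 0.0499
gripper_force: 15.0
```

servo_tool --plan "0 0 0.02 0;0 0 0.04 0;0 0 0.045 0;0 0 0.045 0;0 0 0.045 0"

```text
t: 11.25
tool_pos: [0.4789, -0.0015, 0.0789]
orientation: [-2.333, -2.102, 0.002]
force: [0.8, -0.4, -0.7]
opening: 0.0499
gripper_force: 15.0
```

```bash
python3 -c "
from h import *
to(.480,-.002,.038,84)"
```

```text
t 11.2 pos [ 0.4789 -0.0015  0.0789] phi 84.0 tilt -1.000 open 0.0499 gf 15.0 F [ 0.8 -0.4 -0.7]
SHIFT [-0.0004  0.0013  0.0409] TURN 0.0
```

servo_tool --plan "0 0.001 0.015 0;0 0.001 0.028 0;0 0.001 0.036 0;0 0.001 0.039 0;0 0.001 0.041 0;0 0.001 0.041 0;0 0.001 0.041 0;0 0.001 0.041 0"

```text
t: 11.92
tool_pos: [0.4812, -0.0022, 0.0394]
orientation: [2.334, 2.101, 0.001]
force: [-0.2, -0.2, -1.0]
opening: 0.0499
gripper_force: 15.0
```

servo_tool --plan "0 0 0 0;0 0 0 0;0 0 0 0;0 0 0 0;0 0 0 0;0 0 0 0;0 0 0 0;0 0 0 0" --grip -1

```text
t: 12.58
tool_pos: [0.4806, -0.0022, 0.0386]
orientation: [-2.335, -2.102, 0.0]
force: [-0.1, -1.1, 0.5]
opening: 0.0924
gripper_force: 0.0
```

servo_tool --plan "0 0 -0.03 0;0 0 -0.07 0;0 0 -0.11 0;0 0 -0.15 0;0 0 -0.17 0;0 0 -0.17 0;0 0 -0.17 0"

```text
t: 13.17
tool_pos: [0.4816, -0.0022, 0.2102]
orientation: [2.333, 2.1, 0.004]
force: [-0.7, -0.9, -0.7]
opening: 0.0927
gripper_force: 0.0
```

Run:
```python
from h import *
to(.4395,-.325,.2,84)
```

```text
t 13.2 pos [ 0.4816 -0.0022  0.2102] phi 84.0 tilt -1.000 open 0.0927 gf 0.0 F [-0.7 -0.9 -0.7]
SHIFT [-0.3254 -0.0082  0.0101] TURN -0.0
```

servo_tool --plan "-0.413 0 0 0;-0.413 0 0 0;-0.413 0 0 0;-0.413 0 0 0;-0.413 0 0 0;-0.413 0 0 0;-0.413 0 0 0;-0.413 0 0 0;-0.413 0 0 0;-0.413 0 0 0;-0.413 0 0 0;-0.413 0 0 0"

```text
t: 14.17
tool_pos: [0.4356, -0.4137, 0.2052]
orientation: [-2.334, -2.095, 0.0]
force: [0.6, 0.6, -0.7]
opening: 0.0933
gripper_force: 0.0
```

servo_tool --plan "0 0 0 0;0 0 0 0;0 0 0 0"

```text
t: 14.42
tool_pos: [0.4377, -0.4114, 0.2082]
orientation: [-2.332, -2.103, -0.0]
force: [0.0, -0.9, 0.6]
opening: 0.0927
gripper_force: 0.0
```

Run:
```python
from h import *
to(.4384,-.3757,.02,84)
d=snap('wrist','w4.png'); print(w2px(d,(.4384,-.3757,.01)))
```

```text
t 14.4 pos [ 0.4377 -0.4114  0.2082] phi 84.1 tilt -1.000 open 0.0927 gf 0.0 F [ 0.  -0.9  0.6]
SHIFT [ 0.0354 -0.0029  0.1882] TURN 0.1
[320.42822372 146.39996243]
```

View pics/w4.png

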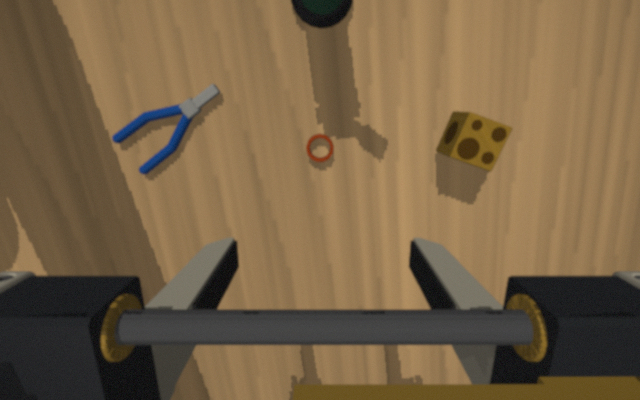

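The ring is at (320,148), about 1 mm from the prediction. The pliers and brass block are clear of the fingers, so I'll descend.

servo_tool --plan "0.03 -0.003 0.01 0;0.034 -0.003 0.045 0;0.034 -0.003 0.085 0;0.034 -0.003 0.125 0;0.034 -0.003 0.16 0;0.034 -0.003 0.18 0;0.034 -0.003 0.188 0;0.034 -0.003 0.188 0;0.034 -0.003 0.188 0"

```text
t: 15.22
tool_pos: [0.4386, -0.3784, 0.0213]
orientation: [2.333, 2.103, 0.0]
force: [-0.3, 0.4, 0.6]
opening: 0.0931
gripper_force: 0.0
```

servo_tool --plan "0 0 0 0;0 0 0 0;0 0 0 0;0 0 0 0;0 0 0 0;0 0 0 0;0 0 0 0;0 0 0 0;0 0 0 0;0 0 0 0;0 0 0 0;0 0 0 0" --grip 1 --grip_force 8

```text
t: 16.22
tool_pos: [0.4379, -0.3787, 0.0206]
orientation: [-2.335, -2.102, -0.0]
force: [0.3, -0.9, 0.2]
opening: 0.0281
gripper_force: 8.0
```

servo_tool --plan "0 0 -0.02 0;0 0 -0.055 0;0 0 -0.09 0;0 0 -0.125 0;0 0 -0.16 0;0 0 -0.18 0;0 0 -0.18 0;0 0 -0.18 0"

```text
t: 16.88
tool_pos: [0.4387, -0.3795, 0.2024]
orientation: [2.332, 2.1, 0.0]
force: [-0.8, 0.1, -0.2]
opening: 0.0282
gripper_force: 8.0
```

Run:
```python
from h import *
to(.4805,-.002,.2,84)
```

```text
t 16.9 pos [ 0.4387 -0.3795  0.2024] phi 84.0 tilt -1.000 open 0.0282 gf 8.0 F [-0.8  0.1 -0.2]
SHIFT [0.3798 0.002  0.0015] TURN -0.0
```

servo_tool --plan "0.02 0 0 0;0.055 0 0 0;0.095 0 0 0;0.135 0 0 0;0.175 0 0 0;0.215 0.001 0 0;0.255 0.001 0 0;0.295 0.002 0 0;0.33 0.002 0 0;0.36 0.002 0 0;0.375 0.002 0 0;0.378 0.002 0 0"

```text
t: 17.88
tool_pos: [0.4783, -0.0001, 0.1984]
orientation: [-2.329, -2.104, 0.003]
force: [1.0, 0.3, -1.0]
opening: 0.0281
gripper_force: 8.0
```

servo_tool --plan "0 0 0.02 0;0 0 0.05 0;0 0 0.08 0;0 0 0.1 0;0 0 0.1 0;0 0 0.1 0;0 0 0.1 0"

```text
t: 18.47
tool_pos: [0.4798, -0.0036, 0.1013]
orientation: [2.335, 2.101, 0.0]
force: [0.0, -0.1, -0.1]
opening: 0.0283
gripper_force: 8.0
```

Run:
```python
from h import *
to(.4805,-.003,.0645,84)
d=snap('wrist','w5.png')
```

```text
t 18.5 pos [ 0.4798 -0.0036  0.1013] phi 84.0 tilt -1.000 open 0.0283 gf 8.0 F [ 0.  -0.1 -0.1]
SHIFT [0.0006 0.0006 0.0368] TURN -0.0
```

View pics/w5.png

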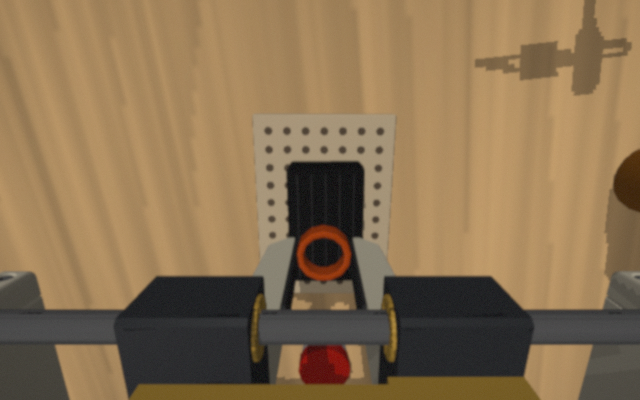

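The ring is held at (324,253). The block's far edge is at row 162 and it is centred on the board (288–363 against 254–394).

Run:
```python
from h import *
d=load('wrist'); print('block far edge',px2w(d,326,162,.043),'board far edge',px2w(d,254,115,.013),px2w(d,395,115,.013), 'ring', px2w(d,324,252,.091))
```

```text
block far edge [0.4859355  0.03884319 0.043     ] board far edge [0.43995396 0.07133383 0.013     ] [0.53610841 0.06105369 0.013     ] ring [4.80466323e-01 4.41484328e-04 9.10000000e-02]
```

servo_tool --plan "0 0 0.015 0;0 0 0.027 0;0 0 0.033 0;0 0 0.036 0;0 0 0.0375 0;0 0 0.0375 0;0 0 0.0375 0;0 0 0.0375 0"

```text
t: 19.18
tool_pos: [0.4799, -0.0031, 0.0636]
orientation: [2.334, 2.102, 0.001]
force: [-0.8, 0.4, -0.4]
opening: 0.0283
gripper_force: 8.0
```

servo_tool --plan "0 0 0 0;0 0 0 0;0 0 0 0;0 0 0 0;0 0 0 0;0 0 0 0;0 0 0 0;0 0 0 0;0 0 0 0" --grip -1

```text
t: 19.93
tool_pos: [0.4795, -0.003, 0.0631]
orientation: [2.335, 2.102, 0.0]
force: [0.5, -0.4, 0.5]
opening: 0.0835
gripper_force: 0.0
```

servo_tool --plan "0 0 -0.03 0;0 0 -0.07 0;0 0 -0.11 0;0 0 -0.13 0;0 0 -0.13 0;0 0 -0.13 0"

```text
t: 20.43
tool_pos: [0.4806, -0.0031, 0.1947]
orientation: [2.333, 2.1, 0.004]
force: [-0.8, 0.2, 0.3]
opening: 0.0931
gripper_force: 0.0
```

Run:
```python
from h import *
to(.4525,.368,.18,84)
```

```text
t 20.4 pos [ 0.4806 -0.0031  0.1947] phi 84.0 tilt -1.000 open 0.0931 gf 0.0 F [-0.8  0.2  0.3]
SHIFT [ 0.3662 -0.0668  0.0145] TURN -0.0
```

servo_tool --plan "0.366 -0.067 0.014 0;0.366 -0.067 0.014 0;0.366 -0.067 0.014 0;0.366 -0.067 0.014 0;0.366 -0.067 0.014 0;0.366 -0.067 0.014 0;0.366 -0.067 0.014 0;0.366 -0.067 0.014 0;0.366 -0.067 0.014 0;0.366 -0.067 0.014 0;0.366 -0.067 0.014 0;0.366 -0.067 0.014 0"

```text
t: 21.43
tool_pos: [0.4501, 0.3671, 0.1769]
orientation: [-2.334, -2.103, 0.006]
force: [-0.5, -0.5, -0.3]
opening: 0.0932
gripper_force: 0.0
```

Run:
```python
from h import *
to(.4525,.368,.023,84)
d=snap('wrist')
hsv=cv2.cvtColor(d['image'],cv2.COLOR_BGR2HSV); m=((hsv[...,1]<30)&(hsv[...,2]>90)).astype(np.uint8); m[235:]=0
n,l,st,c=cv2.connectedComponentsWithStats(m)
for i in range(1,n):
    if st[i,4]>300: print(st[i],c[i])
print(w2px(d,(.4525,.368,.026)))
```

```text
t 21.4 pos [0.4501 0.3671 0.1769] phi 84.0 tilt -1.000 open 0.0932 gf 0.0 F [-0.5 -0.5 -0.3]
SHIFT [0.0015 0.0026 0.1539] TURN 0.0
[326.19788281 189.6336045 ]
```

servo_tool --plan "0.001 0.002 0.03 0;0.001 0.002 0.07 0;0.001 0.002 0.11 0;0.001 0.002 0.14 0;0.001 0.002 0.153 0;0.001 0.002 0.153 0;0.001 0.002 0.153 0"

```text
t: 22.07
tool_pos: [0.4537, 0.3679, 0.0266]
orientation: [2.336, 2.1, -0.001]
force: [0.5, 1.1, 0.8]
opening: 0.0929
gripper_force: 0.0
```

servo_tool --plan "0 0 0 0;0 0 0 0;0 0 0 0;0 0 0 0;0 0 0 0;0 0 0 0;0 0 0 0;0 0 0 0;0 0 0 0;0 0 0 0" --grip 1 --grip_force 15

```text
t: 22.9
tool_pos: [0.4534, 0.3691, 0.0267]
orientation: [-2.335, -2.102, -0.001]
force: [-2.1, 0.4, 6.7]
opening: 0.059
gripper_force: 15.0
```

servo_tool --plan "0 0 -0.02 0;0 0 -0.055 0;0 0 -0.09 0;0 0 -0.12 0;0 0 -0.12 0;0 0 -0.12 0"

```text
t: 23.4
tool_pos: [0.4547, 0.3697, 0.1485]
orientation: [2.334, 2.102, 0.007]
force: [-0.8, 0.3, -2.4]
opening: 0.0586
gripper_force: 15.0
```

Run:
```python
from h import *
to(.495,.133,.14,84)
d=snap('wrist','w6.png')
```

```text
t 23.4 pos [0.4547 0.3697 0.1485] phi 84.0 tilt -1.000 open 0.0586 gf 15.0 F [-0.8  0.3 -2.4]
SHIFT [-0.2312  0.0648  0.0081] TURN -0.0
```

View pics/w6.png

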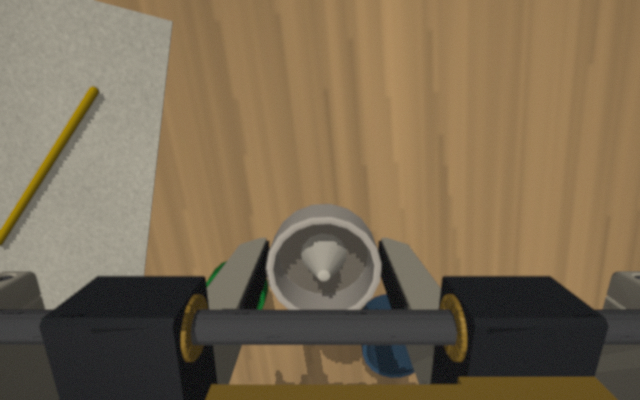

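servo_tool --plan "-0.02 0.006 0 0;-0.05 0.014 0 0;-0.085 0.024 0 0;-0.12 0.034 0 0;-0.155 0.043 0 0;-0.185 0.052 0 0;-0.21 0.059 0 0;-0.226 0.063 0 0;-0.231 0.065 0 0;-0.231 0.065 0 0;-0.231 0.065 0 0;-0.231 0.065 0 0"

```text
t: 24.45
tool_pos: [0.4931, 0.1332, 0.1453]
orientation: [-2.333, -2.102, 0.001]
force: [-0.2, 0.2, -0.5]
opening: 0.0586
gripper_force: 15.0
```

Run:
```python
from h import *
to(.495,.133,.0275,84)
```

```text
t 24.4 pos [0.4931 0.1332 0.1453] phi 84.0 tilt -1.000 open 0.0586 gf 15.0 F [-0.2  0.2 -0.5]
SHIFT [-1.000e-04  2.000e-03  1.178e-01] TURN 0.0
```

servo_tool --plan "0 0.001 0.03 0;0 0.001 0.065 0;0 0.001 0.09 0;0 0.001 0.106 0;0 0.001 0.113 0;0 0.001 0.117 0;0 0.001 0.118 0;0 0.001 0.118 0;0 0.001 0.118 0;0 0.001 0.118 0"

```text
t: 25.28
tool_pos: [0.4959, 0.1324, 0.0295]
orientation: [2.334, 2.101, 0.003]
force: [0.5, -0.2, 0.1]
opening: 0.0584
gripper_force: 15.0
```

servo_tool --plan "0 0 0 0;0 0 0 0;0 0 0 0;0 0 0 0;0 0 0 0;0 0 0 0;0 0 0 0;0 0 0 0" --grip -1

```text
t: 25.95
tool_pos: [0.4947, 0.1321, 0.0281]
orientation: [-2.335, -2.102, 0.0]
force: [-0.8, -0.6, 1.0]
opening: 0.0929
gripper_force: 0.0
```

servo_tool --plan "0 0 -0.03 0;0 0 -0.07 0;0 0 -0.11 0;0 0 -0.15 0;0 0 -0.19 0;0 0 -0.21 0;0 0 -0.21 0;0 0 -0.21 0"

```text
t: 26.62
tool_pos: [0.4957, 0.1323, 0.2397]
orientation: [2.333, 2.101, 0.004]
force: [-0.6, 0.9, -0.8]
opening: 0.093
gripper_force: 0.0
```

Run:
```python
from h import *
to(.669,.169,.2,12.7)
```

```text
t 26.6 pos [0.4957 0.1323 0.2397] phi 84.0 tilt -1.000 open 0.0930 gf 0.0 F [-0.6  0.9 -0.8]
SHIFT [0.0546 0.1684 0.0403] TURN 71.3
```

servo_tool --plan "0.045 0.135 0 71;0.045 0.135 0 71;0.045 0.135 0 71;0.045 0.135 0 71;0.045 0.135 0 71;0.045 0.135 0 71;0.045 0.135 0 71;0.045 0.135 0 71;0.045 0.135 0 71;0.045 0.135 0 71;0.045 0.135 0 71;0.045 0.135 0 71"

```text
t: 27.62
tool_pos: [0.6328, 0.1626, 0.2357]
orientation: [3.121, 0.361, -0.006]
force: [-1.4, 0.5, 0.0]
opening: 0.0931
gripper_force: 0.0
```

Run:
```python
from h import *
to(.669,.169,.08,12.7)
d=snap('wrist','w7.png')
print(w2px(d,(.668,.1685,.092)),w2px(d,(.596,.1518,.056)),w2px(d,(.6695,.1683,.016)))
```

```text
t 27.6 pos [0.6328 0.1626 0.2357] phi 13.2 tilt -1.000 open 0.0931 gf 0.0 F [-1.4  0.5  0. ]
SHIFT [0.0373 0.0021 0.1556] TURN 0.5
[325.97180811 153.41759635] [325.48483095 219.47271215] [326.01034668 141.93809672]
```

View pics/w7.png

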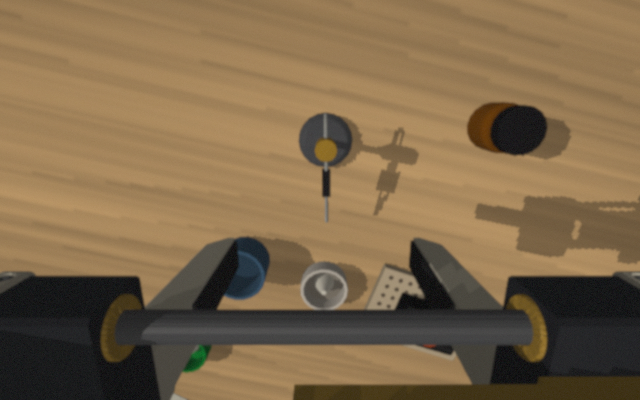

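The drum is at (325,150) and the tweezers point straight at the robot side of the image, so the jaws are square to them. I'll descend onto the drum.

servo_tool --plan "0.03 0.002 0.01 0;0.039 0.002 0.04 0;0.039 0.002 0.08 0;0.039 0.002 0.12 0;0.039 0.002 0.145 0;0.039 0.002 0.156 0;0.039 0.002 0.156 0;0.039 0.002 0.156 0"

```text
t: 28.33
tool_pos: [0.6723, 0.1696, 0.0826]
orientation: [3.121, 0.358, -0.0]
force: [0.1, 0.2, 0.8]
opening: 0.093
gripper_force: 0.0
```

servo_tool --plan "0 0 0 0;0 0 0 0;0 0 0 0;0 0 0 0;0 0 0 0;0 0 0 0;0 0 0 0;0 0 0 0;0 0 0 0;0 0 0 0;0 0 0 0;0 0 0 0" --grip 1 --grip_force 30

```text
t: 29.33
tool_pos: [0.6721, 0.1696, 0.082]
orientation: [-3.121, -0.355, 0.0]
force: [0.6, -0.4, -0.6]
opening: 0.0192
gripper_force: 30.0
```

servo_tool --plan "0 0 0 0;0 0 -0.01 0;0 0 -0.03 0;0 0 -0.05 0;0 0 -0.07 0;0 0 -0.07 0;0 0 -0.07 0;0 0 -0.07 0"

```text
t: 30.0
tool_pos: [0.6716, 0.1695, 0.151]
orientation: [3.121, 0.355, -0.002]
force: [-0.1, -0.5, -2.2]
opening: 0.0195
gripper_force: 30.0
```

Run:
```python
from h import *
to(.584,-.0135,.15,-6)
d=snap('wrist','w8.png')
```

```text
t 30.0 pos [0.6716 0.1695 0.151 ] phi 13.0 tilt -1.000 open 0.0195 gf 30.0 F [-0.1 -0.5 -2.2]
SHIFT [-0.1265  0.1586  0.0011] TURN 19.0
```

View pics/w8.png

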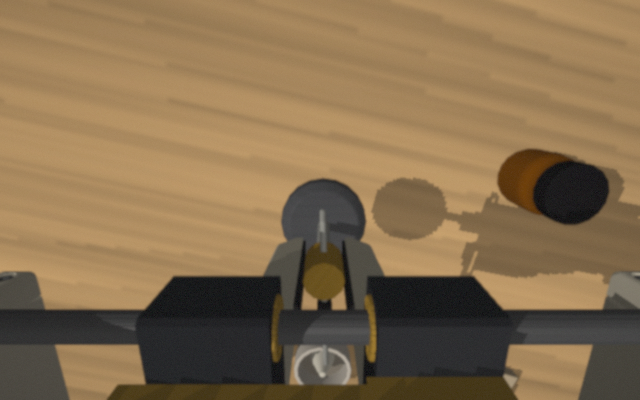

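The third hand is held upright: drum (325,270), foot below at (323,215). Force agrees with 250 g. Carrying it over.

servo_tool --plan "-0.01 0.012 0 1;-0.024 0.03 0 4;-0.042 0.053 0 7;-0.062 0.078 0 10;-0.082 0.103 0 13;-0.1 0.126 0 15;-0.114 0.143 0 17;-0.123 0.154 0 18.5;-0.126 0.158 0 19;-0.126 0.158 0 19;-0.126 0.158 0 19;-0.126 0.158 0 19"

```text
t: 31.05
tool_pos: [0.5853, -0.0116, 0.1519]
orientation: [-3.137, 0.162, 0.0]
force: [-0.8, -0.3, -2.4]
opening: 0.0192
gripper_force: 30.0
```

Run:
```python
from h import *
to(.584,-.0135,.0825,-6)
```

```text
t 31.1 pos [ 0.5853 -0.0116  0.1519] phi -5.9 tilt -1.000 open 0.0192 gf 30.0 F [-0.8 -0.3 -2.4]
SHIFT [-0.0011  0.0021  0.0694] TURN 0.1
```

servo_tool --plan "0 0.001 0.015 0;0 0.001 0.035 0;0 0.001 0.052 0;0 0.001 0.06 0;0 0.001 0.065 0;0 0.001 0.067 0;0 0.001 0.0685 0;0 0.001 0.0695 0;0 0.001 0.0695 0;0 0.001 0.0695 0;0 0.001 0.0695 0"

```text
t: 31.97
tool_pos: [0.5852, -0.0138, 0.0833]
orientation: [3.137, -0.165, 0.002]
force: [0.2, 0.0, -1.8]
opening: 0.0193
gripper_force: 30.0
```

```bash
python3 -c "
from h import *
to(.584,-.0135,.082,-6)"
```

```text
t 32.0 pos [ 0.5852 -0.0138  0.0833] phi -6.0 tilt -1.000 open 0.0193 gf 30.0 F [ 0.2  0.  -1.8]
SHIFT [-0.0013 -0.0002  0.0013] TURN -0.0
```

Just above contact; last millimetre, then release and rise.

servo_tool --plan "0 0 0.0005 0;0 0 0.001 0;0 0 0.0015 0;0 0 0.0015 0;0 0 0.0015 0;0 0 0.0015 0"

```text
t: 32.47
tool_pos: [0.5852, -0.0137, 0.0819]
orientation: [3.137, -0.164, 0.002]
force: [-2.3, 0.4, 5.5]
opening: 0.0194
gripper_force: 30.0
```

servo_tool --plan "0 0 0 0;0 0 0 0;0 0 0 0;0 0 0 0;0 0 0 0;0 0 0 0;0 0 0 0;0 0 0 0;0 0 0 0;0 0 0 0" --grip -1

```text
t: 33.3
tool_pos: [0.5848, -0.0137, 0.0812]
orientation: [-3.137, 0.164, -0.0]
force: [-0.5, 0.3, 0.1]
opening: 0.0812
gripper_force: 0.0
```

servo_tool --plan "0 0 -0.02 0;0 0 -0.05 0;0 0 -0.09 0;0 0 -0.13 0;0 0 -0.17 0;0 0 -0.2 0;0 0 -0.2 0;0 0 -0.2 0"

```text
t: 33.97
tool_pos: [0.5862, -0.0139, 0.2842]
orientation: [3.137, -0.164, 0.009]
force: [0.5, -0.5, -1.1]
opening: 0.0929
gripper_force: 0.0
```

servo_tool --plan "0.04 0.24 0 0;0.04 0.24 0 0;0.04 0.24 0 0;0.04 0.24 0 0;0.04 0.24 0 0;0.04 0.24 0 0;0.04 0.24 0 0;0.04 0.24 0 0;0.04 0.24 0 0;0.04 0.24 0 0"

```text
t: 34.8
tool_pos: [0.5993, -0.2552, 0.2801]
orientation: [-3.136, 0.163, 0.002]
force: [0.3, 0.3, -0.5]
opening: 0.0933
gripper_force: 0.0
```

Run:
```python
from h import *
d=snap('top'); a=cv2.resize(d['image'][115:275,190:430],None,fx=2.5,fy=2.5,interpolation=cv2.INTER_CUBIC)
e=snap('scene'); b=cv2.resize(e['image'][140:300,190:430],None,fx=1.8,fy=1.8,interpolation=cv2.INTER_CUBIC)
o=np.zeros((590,800,3),np.uint8); 
a=cv2.resize(a,(420,280)); 
a=cv2.resize(d['image'][120:260,200:430],None,fx=2.1,fy=2.1,interpolation=cv2.INTER_CUBIC); b=cv2.resize(e['image'][140:280,190:430],None,fx=2.1,fy=2.1,interpolation=cv2.INTER_CUBIC)
cv2.imwrite('pics/fin.png',np.vstack([cv2.copyMakeBorder(a,0,0,0,b.shape[1]-a.shape[1],0),b]))
```

```text
(no output)
```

View pics/fin.png

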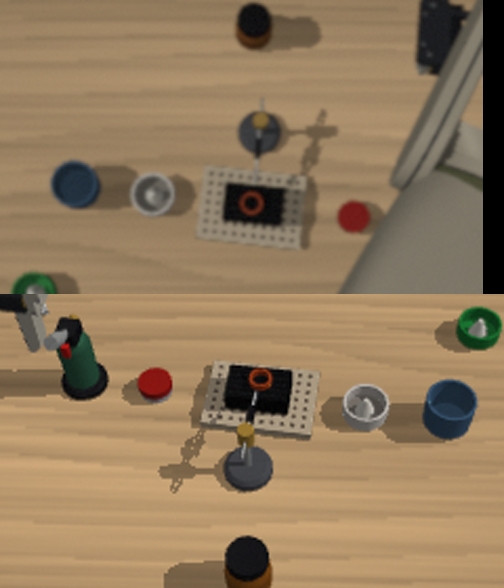

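Both views show the block and ring centred on the board, the dish and tin mid-gap, and the third hand upright behind the board with its tips over it. Nothing else has moved. The release positions fit the tolerances, so I'm handing in.

```bash
python3 -c "
from h import *
d=load('top');print(px2w(d,200+260/2.1,120+131/2.1,.016),px2w(d,200+153/2.1,120+194/2.1,.026),px2w(d,200+354/2.1,120+216/2.1,.0225))
print(robot.close_job())"
```

```text
[ 0.58236528 -0.01588044  0.016     ] [0.49404788 0.12757747 0.026     ] [ 0.46534942 -0.14116525  0.0225    ]
the job is handed in; nothing more can be done
None
```

The soldering place is set up as asked and the job is handed in at about 35 s of the 144 s allowed. By my final pictures and measurements every piece is within tolerance, but I got no verdict back.

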